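Refit an air filter element and hold its bayonet lid short of the click

ROBOT

A 6-joint arm with a two-finger parallel gripper is mounted at the origin on the work surface. World frame = base frame: x ahead of the robot, y to its left, z up, the work surface at z = 0. Lengths are in m, angles in degrees, forces in N, time in s.
With the tool pointing down it reaches from about 0.4 to 0.825 m from the base axis. Payload 7 kg.
Tool frame: the origin (TCP) lies midway between the tips of the shut fingers; the grasp point (between the pads) lies 19 mm behind it; z points along the fingers, y is the direction in which the jaws open and shut (so a half turn about z gives the same grasp; the last joint's range is limited). The gripper opens to 88 mm and grips with 3 to 60 N. Pads are 19 mm wide; open, the fingers measure 130 mm over their backs; the gripper's body (78 mm by 193 mm) begins 47 mm behind the grasp point.
Start: joints at [-55.858, 20.546, 0.682, 0, -70.136, -16.507], TCP at [0.204, -0.643, 0.198] pointing down, gripper open.
Joint ranges: [-176.03, 176.03], [-82.01, 121.73], [-58.28, 71.71], [-173.87, 95.51], [-174.79, -0.11], [-173.66, 173.66]. Speed limits (degrees/s): [136.94, 136.94, 172.46, 180, 180, 180].

INTERFACE

Orientations are given as a 3x3 rotation matrix whose columns are the frame's x, y, z axes.
In Python, from rig import robot gives the robot as it stands. Calls block until the motion is done:
- robot.goto(position, orientation): joint-space move of the TCP to a pose.
- robot.servo_line(position, ori=None, speed=0.15): straight line of the TCP; ori=None keeps the orientation; speed is the mean speed in m/s.
- robot.movej(angles): joint-space move.
- robot.move_gripper(opening): opening from 0.0 (shut) to 1.0 (fully open); the grip force is fixed at half the most; returns when the fingers have stopped.
- robot.dwell(seconds).
- robot.ik(position, orientation): joint angles nearest the present ones, or None.
- robot.grab_frame(name): name is "scene" or "top" or "wrist"; returns (picture, depth): 480x640x3 uint8, red, green, blue; 480x640 float32, m along the optical axis (not along the pixel's ray), 0 where there is no reading.
- robot.camera_info(name): a dict with "vfov" (degrees; the focal length in pixels is half the picture's height over the tangent of half this angle, whatever the lens; pixels are square), "cx", "cy" (the principal point, pixels), "view" (4x4, takes a point from world to camera coordinates); the wrist camera has in their place "T_tool_cam" (4x4, takes a point from camera to tool coordinates, whose origin is the TCP and whose axes are the flange's). Camera axes: x right, y down, z forward; pixel columns grow to the right and rows downward; lengths in m; the calibration is good to about 2 mm. A picture is of the moment at which its call begins: read the wrist's pose just before it. camera_info takes no time and is no camera call.
A pose or a line that the arm cannot do raises robot.Unreachable and nothing moves.
- robot.job_done(): hands the job in, once; it reports no verdict.
Readings, each from a call of its own:
- robot.read_t(): time.
- robot.read_qpos(): joint angles.
- robot.read_qvel(): joint speeds.
- robot.read_effort(): joint torques, N m.
- robot.read_position(): TCP position.
- robot.read_tcp_rot(): TCP orientation.
- robot.read_force(): force on the tool from outside, world axes, zero at the start.
- robot.read_ft_torque(): the same for the moment, N m.
- robot.read_grip_width(): opening from 0.0 (shut) to 1.0 (fully open).
Only numpy, scipy, OpenCV 4.12 (cv2) and the standard library are available. Lean on these libraries where they do the work, as an engineer would, in place of code of your own. Each camera call takes 0.05 s, during which the arm holds its last target. There are 200 camera calls.

TASK

Slide the green-and-white wound filter element up off its post and lower it, without dropping it, all the way into the blue filter pot. Then set the black bayonet lid on the pot so that its two ears drop through the gaps in the rim, and twist it clockwise (seen from above) halfway to the lock, until its white lines point at the yellow marks, never as far as the click at the red marks. Finish still gripping the lid there, down on its seat, so that the line can be bled before it is locked; leave the other things on the shelf where they are.

Things in the scene. Friction and masses are not known exactly. Their poses are not given: they have to be found in the camera images.
- post_tip (a point): Tip of a fixed upright steel post, 11 mm thick, on a grey round base 68 mm across and 10 mm high. The tip is 90 mm above the shelf. The element sits on the base, the post through its hole, the tip 5 mm above the element's top.
- element_center (a point): Rigid wound filter element, 0.12 kg: white wound drum 56 mm across, 39 mm high, with green end rings; on top a green round tube neck 24 mm across, 36 mm high, to grip from above by its upper 20 mm (fingertips then stay above the pot's rim). 75 mm high in all, 16 mm hole right through. This point: its centre, 37.5 mm above the underside, z up.
- pot: Blue filter pot fixed to the shelf, 109 mm across, rim 62 mm high; origin on its axis at the shelf. Bore for the element 64 mm across, floor 8 mm above the shelf: element seated has its centre 45.5 mm above the shelf, its neck 21 mm above the rim. Brass ports stick out 14 mm at +x and -x, 25 mm up. Rim has two 50 degree gaps centred on +x and -x.
- pot_seat (a point): On the pot's axis at the height of the lid's flat ring seat, 48 mm above the shelf, 99 mm across; axes as the pot's. Two tabs, 56 to 62 mm above the shelf, reach in over it to 82 mm across, between the gaps. From the gaps the ears turn only clockwise (from above) under the tabs: free for 65 degrees, then sprung pins, click at 90 (red marks, y line), stop. Anticlockwise 5 degrees free.
- pot_hold (a point): Point on one of the two opposite yellow marks on top of the rim, 62 mm high, 47.5 mm from the pot's axis. Its x axis points outward from the pot's axis through the mark, 45 degrees clockwise of the pot's x axis; the lid's x line must end along this x line, either way round.
- lid_center (a point): Black bayonet lid lying right way up, 0.15 kg: disc 76 mm across, 5 mm thick; two ears 5 mm thick, 40 degrees wide, reach 46.5 mm from the axis at +x and -x (white lines along x). Square turret 45 x 45 mm, flats facing x and y, top 50 mm above the underside: grip it from above. Hollow below, 39 mm wide, 46 deep. This point: centre, 25 mm above the underside; 73 mm above the shelf when seated.
- bowl: Black magnetic parts bowl with lug nuts, 112 mm across, 34 mm high, origin under its centre; leave alone.
- gauge: Red round tire pressure gauge lying flat, 52 mm across, 22 mm high, with a stem reaching 82 mm along its +x; origin under the dial; leave alone.
- clip: Orange socket clip 22 x 110 mm (long along its y) with two steel sockets, 40 mm high; origin under its centre; leave alone.
- jar: Glass jar with snap lid, 69 mm across, 87 mm high, origin under its centre; leave alone.
Mind the look-alikes: they are no part of the job. What is shaped like the part that bears post_tip but orange or purple is not meant.

How it is judged:
By the outcome, as a careful person would: the job done as asked, in the order asked, and still so for the second after the job is handed in, while the arm keeps its last pose, push and grip.
It also fails if it takes over 56 s, if anything falls off the work surface, if the arm or the gripper's body presses on something with over 40 N, if the wrist force passes 120 N, or if a joint passes its speed limit or range.

## Working session

There is one attempt and no reset: what is moved stays moved. The work goes in short steps, each a Python script; the robot and the scene stay as the last script left them, time stands still between calls to the robot, and variables do not carry over. Pictures are saved under pics/ and viewed, about 8 in all and at most 12, crops included, and the job is handed in when it is done.

```bash
ls; mkdir -p pics
cat > h.py <<'E'
import numpy as np, cv2
from rig import robot
def info(n):
    c=robot.camera_info(n); f=240/np.tan(np.radians(c['vfov'])/2); return c,f
def cloud(n, save=None):
    c,f=info(n)
    if n=='wrist':
        T=np.eye(4);T[:3,:3]=robot.read_tcp_rot();T[:3,3]=robot.read_position();M=T@np.array(c['T_tool_cam'])
    else: M=np.linalg.inv(np.array(c['view']))
    im,d=robot.grab_frame(n)
    v,u=np.mgrid[:480,:640]
    P=np.stack([(u-c['cx'])/f*d,(v-c['cy'])/f*d,d],-1)@M[:3,:3].T+M[:3,3]
    P[d==0]=np.nan
    if save: cv2.imwrite('pics/'+save,im[:,:,::-1])
    return im,d,P,M,f,c
E
python3 - <<'E'
from h import *
for n in ['scene','top']:
    im,d,P,M,f,c=cloud(n,n+'0.png'); np.savez('pics/'+n+'0.npz',im=im,P=P,M=M)
    print(n,f,c['cx'],c['cy'],M.round(3).tolist(),np.nanmin(P.reshape(-1,3),0),np.nanmax(P.reshape(-1,3),0))
print({k:v for k,v in robot.camera_info('wrist').items()})
print(robot.read_tcp_rot().round(3),robot.read_t(),robot.read_force())
E
```

```text
pics
scene 544.6785162531942 322.13068956533976 237.70250598056464 [[0.303, 0.624, -0.72, 1.349], [0.953, -0.198, 0.23, -0.281], [0.001, -0.756, -0.654, 0.757], [0.0, 0.0, 0.0, 1.0]] [-1.32013205 -0.83426754 -0.76714688] [0.96087084 2.30938199 0.39938822]
top 530.7839624373398 320.41418767572884 240.04600707156274 [[0.018, -0.993, 0.118, 0.502], [-1.0, -0.015, 0.022, -0.048], [-0.02, -0.118, -0.993, 1.192], [0.0, 0.0, 0.0, 1.0]] [ 0.1089393  -1.20362142 -0.77298746] [1.41584142 1.25567196 0.18589856]
{'vfov': 66.02827955519457, 'cx': 325.3868642824118, 'cy': 236.19757856452597, 'T_tool_cam': array([[-6.12684938e-04, -9.61491941e-01, -2.74832443e-01,
         7.38239531e-02],
       [ 9.99999778e-01, -5.17548389e-04, -4.18677634e-04,
        -1.51149832e-04],
       [ 2.60316084e-04, -2.74832638e-01,  9.61492045e-01,
        -1.86843315e-01],
       [ 0.00000000e+00,  0.00000000e+00,  0.00000000e+00,
         1.00000000e+00]])}
[[-0.953 -0.303 -0.001]
 [-0.303  0.953  0.001]
 [ 0.     0.002 -1.   ]] 0.1 [ 0.62710337 -1.11477063  0.6588332 ]
```

View pics/top0.png

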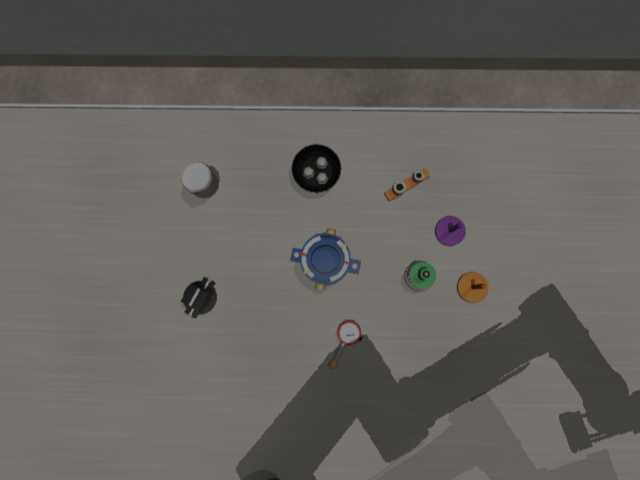

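View pics/scene0.png

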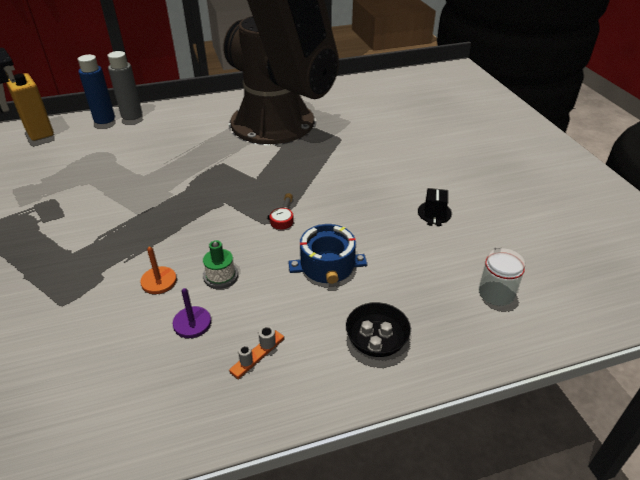

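The top view shows the element at about (422,275), the pot at (325,260) with its ports at (331,232) and (320,287), and the lid at (200,297). The scene view agrees. Next I get coarse positions from these, then wrist views.

Run:
```python
from h import *
z=np.load('pics/top0.npz');P=z['P'];im=z['im']
for n,(u,v),r in [('elem',(422,275),25),('pot',(325,260),32),('lid',(200,297),24)]:
    Q=P[v-r:v+r,u-r:u+r].reshape(-1,3);Q=Q[Q[:,2]>0.0]
    for a,b in [(0.008,.03),(.035,.055),(.045,.052),(.055,.07),(.07,.1)]:
        s=Q[(Q[:,2]>a)&(Q[:,2]<b)]
        if len(s)>3: print(n,a,b,len(s),s.min(0).round(3),s.max(0).round(3),s.mean(0).round(3))
def look(x,y,ang,zt,name):
    # tool x dir at angle ang (world); camera offset 74mm along tool x, looks along tilt
    a=np.radians(ang);R=np.array([[np.cos(a),np.sin(a),0],[np.sin(a),-np.cos(a),0],[0,0,-1]])
    p=np.array([x,y,zt])
    print(name,robot.ik(p,R))
for n,x,y in [('pot',.46,-.05),('elem',.44,-.25),('lid',.4,.2)]:
    for ang in (180,0,90,-90): look(x,y,ang,.25,n+str(ang))
```

```text
elem 0.008 0.03 149 [ 0.532 -0.268  0.008] [ 0.599 -0.211  0.029] [ 0.561 -0.228  0.013]
elem 0.035 0.055 431 [ 0.538 -0.271  0.035] [ 0.593 -0.216  0.054] [ 0.565 -0.242  0.049]
elem 0.045 0.052 371 [ 0.538 -0.271  0.045] [ 0.592 -0.216  0.052] [ 0.565 -0.242  0.049]
elem 0.055 0.07 20 [ 0.542 -0.249  0.055] [ 0.575 -0.23   0.07 ] [ 0.562 -0.236  0.063]
elem 0.07 0.1 106 [ 0.554 -0.255  0.07 ] [ 0.576 -0.232  0.091] [ 0.565 -0.243  0.083]
pot 0.008 0.03 490 [ 0.53  -0.103  0.008] [0.661 0.039 0.03 ] [ 0.598 -0.031  0.012]
pot 0.035 0.055 662 [ 0.53  -0.075  0.035] [0.662 0.007 0.054] [ 0.597 -0.033  0.047]
pot 0.045 0.052 525 [ 0.543 -0.075  0.045] [0.645 0.007 0.052] [ 0.596 -0.034  0.048]
pot 0.055 0.07 745 [ 0.542 -0.087  0.055] [0.65  0.02  0.068] [ 0.597 -0.034  0.062]
lid 0.008 0.03 97 [0.473 0.21  0.008] [0.553 0.283 0.03 ] [0.51  0.233 0.016]
lid 0.035 0.055 477 [0.48  0.216 0.036] [0.538 0.275 0.055] [0.509 0.245 0.049]
lid 0.045 0.052 392 [0.481 0.217 0.045] [0.538 0.275 0.052] [0.509 0.245 0.049]
pot180 [  18.28533063   -1.88929181  -19.88561281    0.          -72.003679

[... 276 characters left out ...]
80 [ -7.3324479    2.60039394 -15.35792706   0.         -72.041679
 -82.6675521 ]
elem0 [ -7.3324479    2.60039394 -15.35792706   0.         -72.041679
  97.3324479 ]
elem90 [  -7.3324479     2.60039394  -15.35792706    0.          -72.041679
 -172.6675521 ]
elem-90 [ -7.3324479    2.60039394 -15.35792706   0.         -72.041679
   7.3324479 ]
lid180 [  51.96141717   -3.54416871  -21.43350313    0.          -72.11066558
 -141.96141717]
lid0 [ 51.96141717  -3.54416871 -21.43350313   0.         -72.11066558
  38.03858283]
lid90 [ 51.96141717  -3.54416871 -21.43350313   0.         -72.11066558
 128.03858283]
lid-90 [ 51.96141717  -3.54416871 -21.43350313   0.         -72.11066558
 -51.96141717]
```

```bash
cat >> h.py <<'E'
def Rd(ang):
    a=np.radians(ang);return np.array([[np.cos(a),np.sin(a),0],[np.sin(a),-np.cos(a),0],[0,0,-1]])
E
python3 - <<'E'
from h import *
t=robot.read_t
robot.goto([.565,-.243,.23],Rd(180)); print(t()); im,d,P,*_=cloud('wrist','we.png'); np.savez('pics/we.npz',im=im,P=P)
robot.goto([.596,-.034,.21],Rd(180)); print(t()); im2,d,P,*_=cloud('wrist','wp.png'); np.savez('pics/wp.npz',im=im2,P=P)
cv2.imwrite('pics/w.png',cv2.resize(np.vstack([im,im2])[:,:,::-1],None,fx=.62,fy=.62,interpolation=cv2.INTER_AREA))
print(robot.read_position())
E
```

```text
2.05
2.9583
[ 0.59604044 -0.03471851  0.21012552]
```

View pics/w.png

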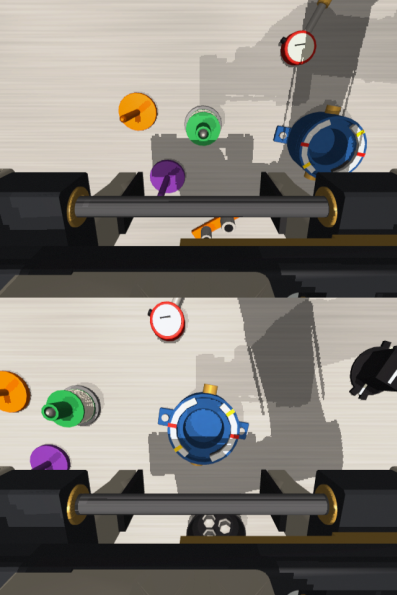

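The wrist views show the element at about (204,125) in the upper half. In the lower half the pot is at (205,428), with its brass port up at (210,388), yellow marks at about (232,412) and (180,448), and red marks at (170,427) and (237,436). Now I fit circles and angles.

```bash
cat >> h.py <<'E'
from scipy.optimize import least_squares
def circ(Q):
    r=least_squares(lambda p:np.hypot(Q[:,0]-p[0],Q[:,1]-p[1])-p[2],[*Q[:,:2].mean(0),.04],loss='soft_l1',f_scale=.001)
    return r.x
def hsv(im): return cv2.cvtColor(im,cv2.COLOR_RGB2HSV)
E
python3 - <<'E'
from h import *
def hull(Q): return cv2.convexHull(np.float32(Q[:,:2]))[:,0]
z=np.load('pics/wp.npz');P=z['P'];im=z['im'];H=hsv(im).astype(int)
m=(np.hypot(P[...,0]-.596,P[...,1]+.034)<.065)&(P[...,2]>.0585)&(P[...,2]<.0665)
Q=P[m];print('rim',len(Q),np.median(Q[:,2]));h=hull(Q)
c=circ(h);print('outer fit',c)
inn=Q[np.hypot(Q[:,0]-c[0],Q[:,1]-c[1])<.0435]
for nm,mm in [('yellow',(H[...,0]>22)&(H[...,0]<35)&(H[...,1]>120)),('red',((H[...,0]<8)|(H[...,0]>172))&(H[...,1]>120)),('white',(H[...,1]<60)&(H[...,2]>150)),('blue',(H[...,0]>95)&(H[...,0]<125)&(H[...,1]>100))]:
    q=P[m&mm];a=np.degrees(np.arctan2(q[:,1]-c[1],q[:,0]-c[0]))
    if nm in('yellow','red'):
        for k in range(-180,180,10):
            s=(a>=k)&(a<k+10)
            if s.sum()>3: print(nm,k,s.sum(),a[s].mean().round(1),np.hypot(q[s,0]-c[0],q[s,1]-c[1]).mean().round(4),q[s].mean(0).round(4))
    else: print(nm,np.histogram(a,36,(-180,180))[0])
br=(H[...,0]>10)&(H[...,0]<24)&(H[...,1]>120)&(P[...,2]>.01)&(P[...,2]<.04)&(np.hypot(P[...,0]-c[0],P[...,1]-c[1])<.08)
q=P[br];print('brass',len(q),q.mean(0) if len(q) else 0, np.degrees(np.arctan2(q[:,1]-c[1],q[:,0]-c[0])).mean() if len(q) else 0)
# inner-tab histogram: r<44mm count by angle
a=np.degrees(np.arctan2(inn[:,1]-c[1],inn[:,0]-c[0]));print('tabs',np.histogram(a,72,(-180,180))[0])
z=np.load('pics/we.npz');P=z['P'];im=z['im']
near=np.hypot(P[...,0]-.565,P[...,1]+.243)<.05
for lo,hi in [(.046,.052),(.0825,.0875),(.088,.095)]:
    Q=P[near&(P[...,2]>lo)&(P[...,2]<hi)];
    if len(Q)>4: print('elem',lo,len(Q),np.median(Q[:,2]),circ(hull(Q)),Q.mean(0))
E
```

```text
rim 3848 0.06185661963924438
outer fit [ 0.59749554 -0.031954    0.05417566]
yellow -60 82 -55.5 0.0474 [ 0.6243 -0.071   0.0623]
yellow 120 90 125.1 0.0478 [0.5701 0.0071 0.0623]
red -110 50 -101.8 0.0476 [ 0.5878 -0.0786  0.0625]
red -100 33 -98.4 0.0472 [ 0.5906 -0.0786  0.0622]
red 70 40 78.4 0.0474 [0.607  0.0145 0.0622]
red 80 42 81.8 0.0475 [0.6042 0.0151 0.0624]
white [ 0 57 91 93 87 90 83 49 47 84 78 73  8 68 32  0  0  0  0 31 62 68 69 68
 70 42 53 81 84 87 22 91 54  0  0  0]
blue [58 50 42 40 40 40 40 22 24 32 31 32  5 31 39 47 42 43 47 33 27 23 32 30
 32 18 20 37 38 38  8 42 44 58 57 58]
brass 309 [ 0.55101759 -0.02426501  0.03340245] 148.63165953529952
tabs [ 0  0  4 10 12 12 11  8 11 12 12  9 10 13 11 11 10 11 12 11 11 12 13 13
 10 16 14 13 11  2  0  0  0  0  0  0  0  0  4 10 13 14 12 11 10 14 11 12
 12 13 12 11 12 12 10 11 10 11 11 11 11 11 12 11 10  2  0  0  0  0  0  0]
elem 0.046 1754 0.04889329190328118 [ 0.56667374 -0.24184335  0.02804618] [ 0.5641262  -0.24191084  0.04891059]
elem 0.0825 351 0.0848271406037272 [ 0.56645771 -0.24194339  0.01166389] [ 0.56623808 -0.24190541  0.08483089]
elem 0.088 43 0.0892055762729414 [ 0.56602229 -0.24146113  0.00347665] [ 0.56617948 -0.241584    0.08930442]
```

Run:
```python
from h import *
t=robot.read_t
ex,ey=.5665,-.2419
R=Rd(180)
robot.move_gripper(.6)
robot.goto([ex,ey,.13],R); robot.servo_line([ex,ey,.068],speed=.08)
print(t(),robot.read_position(),robot.read_force())
robot.move_gripper(0); print('grip',robot.read_grip_width()*88,robot.read_force())
robot.servo_line([ex,ey,.175],speed=.08)
print(t(),robot.read_grip_width()*88,robot.read_position(),robot.read_force())
cloud('scene','s1.png')
```

```text
5.625 [ 0.56695353 -0.24197725  0.0684681 ] [ 0.321083   -0.28764604 -0.23246682]
grip 0.040086187070005164 [-0.50378328  0.60859662  0.50118748]
8.1083 0.7607067217866507 [ 0.5661757  -0.2418203   0.17435117] [-0.01300513  0.5115726  -0.45147927]
```

View pics/s1.png

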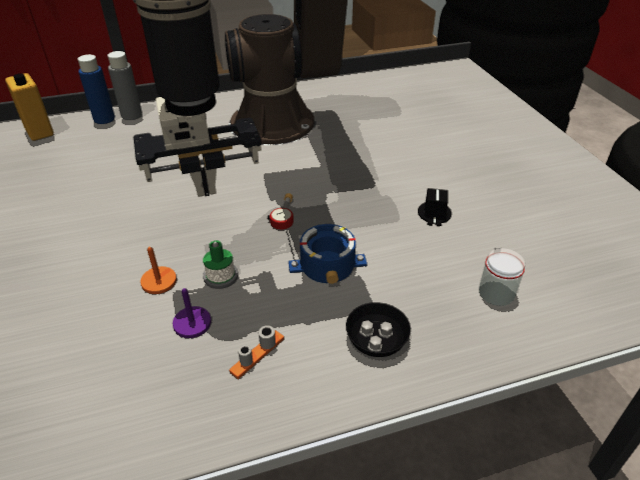

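The grip missed: it shut empty, and the element still stands at (218,262) while the fingertips are near (205,190). I check where the scene camera puts the TCP.

Run:
```python
from h import *
p=robot.read_position();R=robot.read_tcp_rot();print(p,R.round(3).tolist(),robot.read_qpos().round(2))
for n in('scene','top'):
    im,d,P,M,f,c=cloud(n,n+'1.png');V=np.array(c['view'])
    for z in (0,-.019,-.066):
        q=V[:3,:3]@(p+R[:,2]*z)+V[:3,3];print(n,z,(q[0]/q[2]*f+c['cx']).round(1),(q[1]/q[2]*f+c['cy']).round(1))
    np.savez('pics/%s1.npz'%n,P=P,im=im)
    s=(np.hypot(P[...,0]-p[0],P[...,1]-p[1])<.12)&(P[...,2]>.11)&(P[...,2]<.26)
    for a in np.arange(.11,.26,.02):
        Q=P[s&(P[...,2]>a)&(P[...,2]<a+.02)]
        if len(Q):print(n,a.round(2),len(Q),Q.min(0).round(3),Q.max(0).round(3))
im,d,P,*_=cloud('wrist','w1.png');np.savez('pics/w1.npz',P=P,im=im)
a=cv2.imread('pics/scene1.png')[80:300,100:340];b=cv2.imread('pics/w1.png')
cv2.imwrite('pics/c1.png',np.hstack([cv2.resize(a,(393,360)),cv2.resize(b,(400,300))[0:300] if 0 else cv2.resize(b,(400,360))]))
```

```text
[ 0.56617995 -0.24181638  0.17434698] [[-1.0, 0.0, -0.001], [0.0, 1.0, 0.0], [0.001, 0.0, -1.0]] [-4.980e+00  1.596e+01 -9.060e+00 -1.000e-02 -6.505e+01 -8.502e+01]
scene 0 207.9 205.9
scene -0.019 206.4 197.2
scene -0.066 202.5 174.6
scene 0.19 40 [ 0.563 -0.256  0.202] [ 0.58  -0.225  0.21 ]
scene 0.21 198 [ 0.556 -0.257  0.21 ] [ 0.581 -0.224  0.23 ]
scene 0.23 241 [ 0.558 -0.261  0.23 ] [ 0.581 -0.22   0.25 ]
scene 0.25 91 [ 0.557 -0.262  0.25 ] [ 0.582 -0.219  0.26 ]
top 0 432.9 271.2
top -0.019 434.9 270.6
top -0.066 440.0 269.0
```

View pics/c1.png

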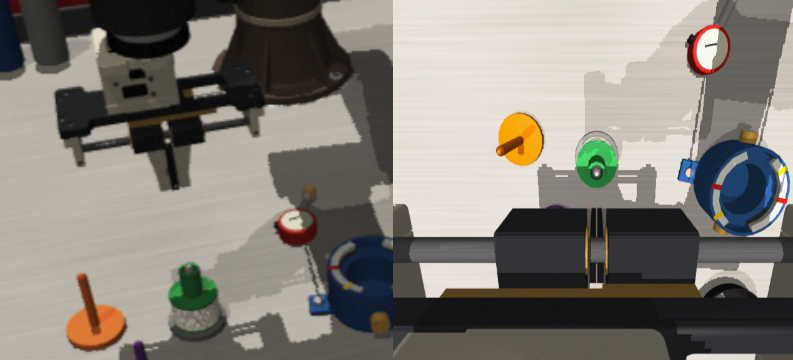

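Run:
```python
from h import *
z=np.load('pics/scene1.npz');P=z['P'];im=z['im']
for r in range(174,210,2): print(r,im[r,194:218:2].mean(-1).astype(int),(P[r,194:218:2,2]*1000).round(0))
c,f=info('scene');V=np.array(c['view'])
for zt in (.174,.19,.195,.2,.205,.21):
    for x in (.5565,.5665,.576):
        q=V[:3,:3]@np.array([x,-.242,zt])+V[:3,3];print(zt,x,(q[:2]/q[2]*f+[c['cx'],c['cy']]).round(1),end=' ')
    print()
```

```text
174 [ 75  76  76  64   5   8  56  75  79  75  76 143] [254. 251. 250. 250. 248. 248. 248. 247. 248. 247. 246.   1.]
176 [ 75  74  76  75  11  11  48  74  74  74  77 157] [248. 247. 247. 245. 244. 243. 242. 245. 243. 244. 242.   1.]
178 [ 75  75  75  77  17   8  34  74  74  75  75 156] [244. 242. 243. 241. 240. 238. 238. 239. 238. 237. 238.  -2.]
180 [ 75  75  76  75  32   7  25  76  75  76  74 173] [240. 241. 240. 240. 237. 235. 236. 236. 236. 235. 233.   0.]
182 [ 75  77  75  74  29  12  13  72  75  76  78 176] [236. 236. 235. 234. 219. 231. 232. 224. 232. 231. 229.   2.]
184 [102  75  75  69  42   8   8  60  76  75  86 178] [  2. 232. 232. 231. 222. 230. 227. 225. 227. 227. 226.   2.]
186 [157  77  75  71  45   9   7  53  72  75  76 180] [ -0. 228. 230. 226. 225. 225. 225. 221. 224. 221. 221.  -0.]
188 [180  85  73  76  73   9   9  49  76  75  76 171] [  1. 222. 222. 223. 222. 221. 218. 219. 219. 218. 218.   1.]
190 [178 106  75  75  76  30   6  33  77  74  75 147] [  2.   0. 220. 217. 218. 216. 215.  nan 215. 214. 214. 213.]
192 [182 155  75  74  76  40  11  23  75  75  72 135] [ 
[... 688 characters left out ...]
2.  4.  1.  0.  1.]
206 [173 172 174 175 178 177 179 179 179 178 179 176] [-1.  3. -1. -2.  1.  3.  3.  1. -1.  2.  2. nan]
208 [177 179 177 178 175 175 175 173 172 171 174 172] [ 4.  1.  1. -2.  1.  2.  1. -1. -0.  1.  1. -2.]
0.174 0.5565 [207.  202.9] 0.174 0.5665 [207.9 206.2] 0.174 0.576 [208.7 209.3] 
0.19 0.5565 [205.8 195.5] 0.19 0.5665 [206.6 198.8] 0.19 0.576 [207.4 202. ] 
0.195 0.5565 [205.4 193.2] 0.195 0.5665 [206.2 196.5] 0.195 0.576 [207.  199.7] 
0.2 0.5565 [204.9 190.9] 0.2 0.5665 [205.8 194.2] 0.2 0.576 [206.6 197.3] 
0.205 0.5565 [204.5 188.5] 0.205 0.5665 [205.4 191.8] 0.205 0.576 [206.2 194.9] 
0.21 0.5565 [204.1 186.2] 0.21 0.5665 [205.  189.4] 0.21 0.576 [205.8 192.6]
```

The shut fingertips show at row 195, which is z≈0.203, about 29 mm above the reported TCP. Sideways they agree. So the real tips are about 29 mm short of the stated TCP, which explains the empty grip above the neck. I allow for this with a tip offset and descend watching the force.

```bash
cat >> h.py <<'E'
D=.029  # observed: fingertips sit this far above the reported TCP
def down(x,y,z0,z1,R,step=.003,lim=5,speed=.06):
    """stepwise lowering, stops when vertical force changes by lim"""
    f0=robot.read_force()[2]
    for z in np.append(np.arange(z0-step,z1,-step),z1):
        robot.servo_line([x,y,z],R,speed=speed)
        df=robot.read_force()[2]-f0
        if abs(df)>lim: print('contact',z,df);return z
    print('no contact',z1,df);return z1
E
python3 - <<'E'
from h import *
t=robot.read_t
ex,ey=.5665,-.2419;R=Rd(180)
robot.move_gripper(.6)
robot.servo_line([ex,ey,.07],speed=.12)
down(ex,ey,.07,.067-D,R,.008)
print(t(),robot.read_position(),robot.read_force())
robot.move_gripper(0); g=robot.read_grip_width()*88;print('grip',g,robot.read_force())
if g>20:
    robot.servo_line([ex,ey,.16-D+.004],speed=.1);robot.dwell(.1)
    print(t(),robot.read_grip_width()*88,robot.read_position(),robot.read_force())
im,*_=cloud('scene','s2.png');im2,*_=cloud('wrist','w2.png')
cv2.imwrite('pics/c2.png',np.hstack([cv2.resize(im[80:320,100:367],(400,360)),cv2.resize(im2,(400,360))])[:,:,::-1])
E
```

```text
no contact 0.038000000000000006 1.0322747712653833
11.475 [ 0.56605759 -0.24182486  0.0374076 ] [-0.32166372  0.70929906  0.85905417]
grip 23.439998228874884 [-0.17171623  0.13636788  0.94087674]
13.2833 23.316725284233183 [ 0.5659924  -0.24180209  0.13409577] [ 0.64656175 -0.11917344 -0.99849488]
```

View pics/c2.png

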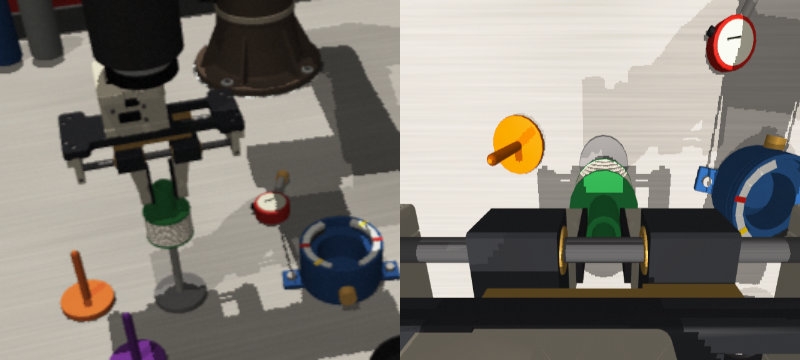

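The element hangs in the fingers clear of the grey post (left crop, about (165,230)), with a grip width of 23.4 mm. Next: into the pot.

Run:
```python
from h import *
t=robot.read_t
px,py=.5975,-.0320;R=Rd(180)
robot.servo_line([.5665,-.2419,.145],R,speed=.1)
robot.servo_line([px,py,.145],R,speed=.18)
robot.servo_line([px,py,.095],R,speed=.1)
z=down(px,py,.095,.048,R,.008,6)
if z<.05: z=down(px,py,.048,.034,R,.0015,4,speed=.05)
print(t(),robot.read_position(),robot.read_force(),robot.read_grip_width()*88)
im,*_=cloud('scene','s3.png')
cv2.imwrite('pics/c3.png',cv2.resize(im[130:310,220:440],(660,540))[:,:,::-1])
```

```text
no contact 0.048 -0.7238020099663252
contact 0.03449999999999999 12.67171827584331
19.5417 [ 0.59794114 -0.03201819  0.03604374] [-4.37274348  0.78303503 11.38358452] 23.403497879990486
```

View pics/c3.png

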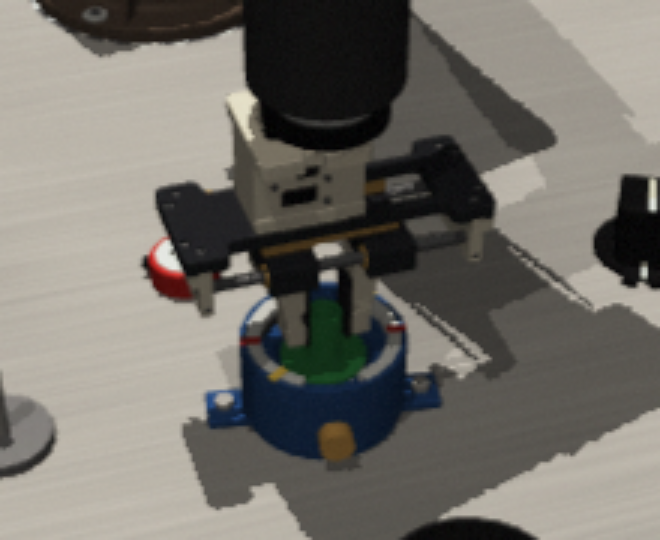

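Floor contact came at the expected height: TCP at .0360 against .0355 expected. I release the element and look at the lid.

Run:
```python
from h import *
t=robot.read_t
px,py=.5975,-.0320;R=Rd(180)
robot.servo_line([px,py,.036],R,speed=.05)
robot.move_gripper(.38); robot.servo_line([px,py,.15],R,speed=.12)
im0,_,P,*_=cloud('wrist','w4.png');np.savez('pics/w4.npz',P=P,im=im0)
robot.goto([.509,.245,.18],R); print(t())
im,d,P,*_=cloud('wrist','wl.png');np.savez('pics/wl.npz',P=P,im=im)
cv2.imwrite('pics/c4.png',np.hstack([cv2.resize(im0,(400,300)),cv2.resize(im,(400,300))])[:,:,::-1])
```

```text
22.575
```

View pics/c4.png

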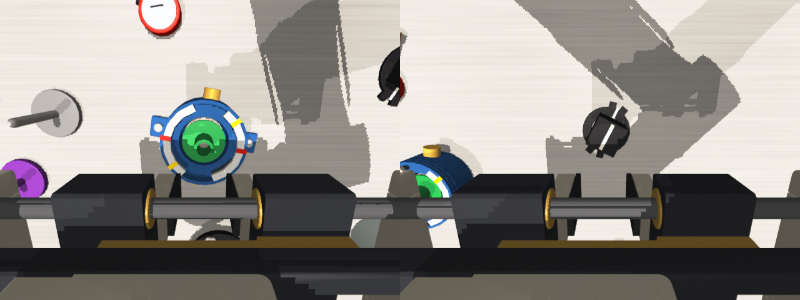

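The element sits in the pot (left, (205,143)). The lid is at (606,130) on the right, with its white line along its x. Now I fit the turret square, the white line and the ears, and check the element's height.

Run:
```python
from h import *
z=np.load('pics/w4.npz');P=z['P'];m=(np.hypot(P[...,0]-.5975,P[...,1]+.032)<.02)
Q=P[m&(P[...,2]>.075)&(P[...,2]<.095)];print('neck',len(Q),np.median(Q[:,2]),circ(cv2.convexHull(np.float32(Q[:,:2]))[:,0]))
z=np.load('pics/wl.npz');P=z['P'];im=z['im'];H=hsv(im).astype(int)
n=np.hypot(P[...,0]-.509,P[...,1]-.245)<.065
T=P[n&(P[...,2]>.0465)&(P[...,2]<.056)]; print('top z',np.median(T[:,2]),len(T))
(c,s,a)=cv2.minAreaRect(np.float32(T[:,:2]*1000));print('rect',c,s,a)
# robust: trim
def pc(q): 
    k=q[:,:2]-q[:,:2].mean(0);u,_,v=np.linalg.svd(k,full_matrices=False);return q.mean(0).round(4),np.degrees(np.arctan2(v[0,1],v[0,0])),(k@v[0]).min(),(k@v[0]).max()
W=n&(H[...,2]>150)&(H[...,1]<60)
q=P[W&(P[...,2]>.046)&(P[...,2]<.056)];print('line',len(q),pc(q))
L=P[n&(P[...,2]>.0025)&(P[...,2]<.009)&(H[...,2]<110)];r=np.hypot(L[:,0]-c[0]/1e3,L[:,1]-c[1]/1e3)
print('disc z',np.median(L[:,2]),np.percentile(r,[50,90,99]))
e=L[r>.0405];ang=np.degrees(np.arctan2(e[:,1]-c[1]/1e3,e[:,0]-c[0]/1e3));print('ear hist',np.histogram(ang,36,(-180,180))[0])
w=P[W&(P[...,2]>.0025)&(P[...,2]<.009)];w=w[np.hypot(w[:,0]-c[0]/1e3,w[:,1]-c[1]/1e3)<.0475];print('white on ears',len(w),np.degrees(np.arctan2(w[:,1]-c[1]/1e3,w[:,0]-c[0]/1e3)).round(1)[:30])
```

```text
neck 575 0.08251232431914668 [ 0.59742135 -0.03192637  0.01170066]
top z 0.04991532108330443 2573
rect (510.8386535644531, 248.2629852294922) (45.04523468017578, 45.44510269165039) 63.15396499633789
line 266 (array([0.5096, 0.2486, 0.0504]), np.float64(-27.202964047103894), np.float64(-0.019062023958980913), np.float64(0.020573455335244097))
disc z 0.004877156767763791 [0.03458893 0.04233552 0.04625672]
ear hist [ 0  0  0  0  0  0  0  0  0  0  0  0  0 32 29  7 41 13  0  0  0  0  0  0
  0  0  0  0  0  0  0 33 38  5 53 17]
white on ears 110 [155.6 154.6 155.  153.8 152.5 151.6 155.8 154.4 153.2 151.9 150.6 156.5
 155.  153.6 152.6 151.4 156.1 154.5 153.2 151.7 150.9 156.4 155.3 153.9
 152.3 151.1 156.  154.8 153.1 151.6]
```

The neck top is at .0825, so the element is seated (83 mm expected). The lid is at (.5108,.2483) with its x line at -27°, and the ears and square agree. The pot's x line is at -10.1°.

Run:
```python
from h import *
t=robot.read_t
lx,ly=.5108,.2483;R=Rd(-27);px,py=.5975,-.0320
robot.move_gripper(.8)
robot.goto([lx,ly,.06],R)
z=down(lx,ly,.06,-.005,R,.013,6,speed=.08)
print(t(),robot.read_position(),robot.read_force())
robot.move_gripper(0); g=robot.read_grip_width()*88;print('grip',g,robot.read_force())
if g>40:
    robot.servo_line([lx,ly,.10],R,speed=.12);robot.dwell(.1)
    print(t(),robot.read_position(),robot.read_force(),robot.read_grip_width()*88)
    R2=Rd(-10.1)
    robot.goto([px,py,.10],R2); print(t(),robot.read_position(),robot.read_qpos().round(1))
    im,*_=cloud('scene','s5.png');im2,_,P,*_=cloud('wrist','w5.png');np.savez('pics/w5.npz',P=P,im=im2)
    cv2.imwrite('pics/c5.png',np.hstack([cv2.resize(im[130:310,220:440],(400,327)),cv2.resize(im2,(400,327))])[:,:,::-1])
```

```text
no contact -0.005 -0.6672930577529181
27.2583 [ 0.51057816  0.2480234  -0.00524716] [-0.45834765  0.30308422 -0.57184589]
grip 44.90405688299155 [-0.44485074 -0.0103268   1.82510336]
28.925 [0.51029233 0.24788842 0.09898721] [-0.29592415  0.8818964  -2.39136915] 45.36913029939489
30.05 [ 0.59746662 -0.03139567  0.09983418] [ 15.7  18.  -16.8  -0.  -55.3  64.2]
```

View pics/c5.png

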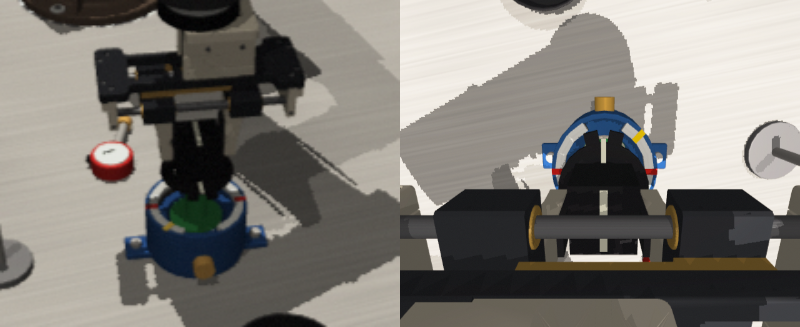

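The lid hangs level with its ear pointing at the brass port and gap (wrist crop, (603,143)). I lower it onto the seat.

Run:
```python
from h import *
t=robot.read_t
px,py=.5975,-.0320;R=Rd(-10.1)
z=down(px,py,.10,.064,R,.012,6,speed=.1)
if z<.065: z=down(px,py,.064,.0405,R,.0015,4,speed=.05)
print(t(),robot.read_position(),robot.read_force(),robot.read_ft_torque(),robot.read_grip_width()*88)
```

```text
no contact 0.064 -0.5702643545224695
contact 0.04149999999999998 15.005350722502893
34.95 [ 0.59790007 -0.03199668  0.04321795] [-3.88765219  1.70900539 13.0111477 ] [ 0.39264536  1.98719522 -0.10738993] 45.2184165707399
```

The lid contacted at .0432 against .0428 expected, so it is on its seat. I ease the push and twist clockwise by 45°.

Run:
```python
from h import *
t=robot.read_t
px,py=.5975,-.0320
robot.servo_line([px,py,.0425],Rd(-10.1),speed=.05);f=robot.read_force();print(f)
for a in np.linspace(0,45,6)[1:]:
    robot.servo_line([px,py,.0425],Rd(-10.1-a),speed=.05)
    R=robot.read_tcp_rot();print(a,np.degrees(np.arctan2(R[1,0],R[0,0])).round(2),robot.read_position().round(4),robot.read_force().round(1),robot.read_ft_torque().round(2),round(t(),2))
    if abs(robot.read_ft_torque()[2])>2: print('stop');break
robot.dwell(.2)
im,*_=cloud('scene','s6.png');im2,_,P,*_=cloud('wrist','w6.png');np.savez('pics/w6.npz',P=P,im=im2)
im3,_,P3,*_=cloud('top');np.savez('pics/t6.npz',P=P3,im=im3)
cv2.imwrite('pics/c6.png',np.hstack([cv2.resize(im[130:310,220:440],(360,295)),cv2.resize(im2[100:420,160:520],(332,295))])[:,:,::-1])
```

```text
[-2.80851491  1.33683723  7.92440816]
9.0 -19.12 [ 0.5984 -0.032   0.0432] [ 0.7 -0.3  5.3] [-0.01  0.44 -0.13] 35.51
18.0 -28.1 [ 0.5985 -0.032   0.0432] [-0.8 -0.3  6.4] [-0.17  0.38 -0.14] 35.82
27.0 -37.1 [ 0.5984 -0.0321  0.0433] [ 0.  -0.6  6.3] [-0.17  0.4  -0.09] 36.12
36.0 -46.1 [ 0.5984 -0.0321  0.0433] [-1.1  0.2  6.1] [-0.17  0.46 -0.09] 36.43
45.0 -55.1 [ 0.5984 -0.0321  0.0433] [-0.5 -0.8  5.7] [-0.16  0.46 -0.07] 36.74
```

View pics/c6.png

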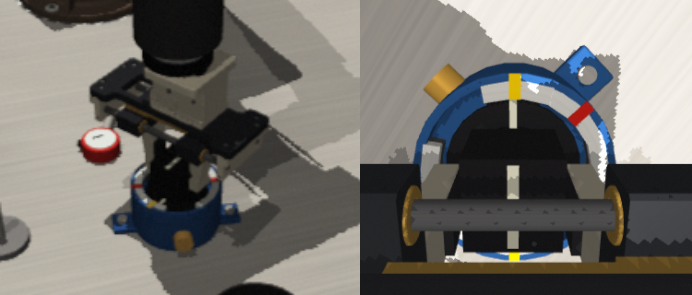

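The white line runs from the yellow mark at (515,88) through the turret to the opposite one at (514,256). The red mark at (580,113) is about 45° further on. A push of about 6 N is holding the lid on its seat, so I hand in.

Run:
```python
from h import *
print(robot.read_t(),robot.read_force(),robot.read_position(),robot.read_grip_width()*88)
print(robot.job_done())
```

```text
37.0917 [-0.54970768  0.22448242  6.64599019] [ 0.59831158 -0.03208362  0.04322772] 44.722226568241396
the job is handed in; nothing more can be done
None
```

The job is done and handed in at 37.1 s of the 56 s allowed. The filter element is in the pot, and the lid is on its seat, twisted 45° clockwise and still gripped.

**Last checks**
- **Element:** its neck top measured 82.5 mm above the shelf, against 83 mm when seated. It was lowered in the grip until it touched the pot floor and was not dropped.
- **Lid seat:** it made contact within 0.5 mm of the expected height. That height held through the twist, and about 6 N was still pressing it down at hand-in.
- **Twist:** turning met almost no resistance (under 0.15 N m) and stopped well before the click. In the wrist picture the white lines end on both yellow marks.
- **Other things:** I planned the moves clear of the bowl, gauge, clip and jar and saw no sign of contact. I did not measure their positions again at the end.

**What failed or disagreed**
- **First grasp missed:** the gripper shut on nothing above the neck, and nothing was disturbed. The scene camera showed the fingertips about 29 mm above the reported tool point, which does not match the description. I corrected for that offset, and every later grip and contact height fitted it.
- **Small sideways offset:** while pressing and twisting, the tool sat about 1 mm off the commanded position in x, within the fit's clearance.

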